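# Count spacer rings through the gate of a counting box

### The job

Count out the three steel spacer rings on the deck of the wooden counting box: with the fingertips, gently sweep them along the deck, one at a time, through the narrow gate so that each drops into the slot behind it. Do not pinch or lift the rings; leave the two hexagon nuts lying where they are on the deck and do not disturb the things around the box.

Things in the scene. Friction and masses are not known exactly. Their poses are not given: they have to be found in the camera images.
- box: wooden counting box, fixed. Origin on the table under its centre line; z up, x along the deck towards gate and drop slot, y across. Flat deck 60 mm above the table, x -215 to 71 mm, y -120 to 120 mm, inside a 6 mm thick rim that stands 16 mm above the deck. Drop slot: x 71 to 127 mm, y -50 to 50 mm
- gate (a point): middle of the gate at deck height: a 42 mm wide gap at y = 0 in a 6 mm thick wall (box x 65 to 71 mm) that crosses the deck's end, as high as the rim. Two 5 mm thick vanes of that height lead into it at 45 degrees, from box (36, +-52) to (65, +-23) mm. Axes as the box's
- slot (a point): middle of the floor of the open drop slot right behind the gate; floor 6 mm above the table, 54 mm below the deck; its other three sides are walled to the rim's height. A ring tips in once its centre is past the slot's edge at box x = 71 mm
- ring_a_mid (a point): one of three alike plain steel spacer rings, outside 32 mm, hole 15 mm, 10 mm thick, about 50 g, loose and flat on the deck; this point is its centre, half-way up (5 mm above the deck)
- ring_b_mid (a point): one of three alike plain steel spacer rings, outside 32 mm, hole 15 mm, 10 mm thick, about 50 g, loose and flat on the deck; this point is its centre, half-way up (5 mm above the deck)
- ring_c_mid (a point): one of three alike plain steel spacer rings, outside 32 mm, hole 15 mm, 10 mm thick, about 50 g, loose and flat on the deck; this point is its centre, half-way up (5 mm above the deck)
- nut_a_mid (a point): one of two alike steel hexagon nuts, 30 mm across flats, 35 mm across corners, 16 mm high, loose on the deck among the rings; this point is its centre, half-way up. To be left alone
- nut_b_mid (a point): one of two alike steel hexagon nuts, 30 mm across flats, 35 mm across corners, 16 mm high, loose on the deck among the rings; this point is its centre, half-way up. To be left alone
- breaker_a: white miniature circuit breaker standing on the table left of the box, 80 x 18 mm, 78 mm high; origin under its centre. Bystander, loose, to be left alone
- breaker_b: second white circuit breaker, same size, left of the box. Bystander, loose, to be left alone
- amber_bottle: amber bottle, 60 mm wide, 150 mm high, right of the box; origin under its centre. Bystander, loose, to be left alone
- small_jar: small amber jar, 40 mm wide, 60 mm high, right of the box; origin under its centre. Bystander, loose, to be left alone
- screwdriver: screwdriver lying on the table left of the box. Bystander, loose, to be left alone
- ring_a: the same ring as ring_a_mid; this origin is the centre of its underside
- ring_b: the same ring as ring_b_mid; this origin is the centre of its underside
- ring_c: the same ring as ring_c_mid; this origin is the centre of its underside

How it is judged:
On the way, in this order (a step that is already met when the one before it is completed fails the run):
1. a first ring lies in the slot (((x of ring_a_mid in the frame of box between 0.071 and 0.127 m and y of ring_a_mid in the frame of box between -0.05 and 0.05 m and z of ring_a_mid in the frame of box below 0.05 m) or (x of ring_b_mid in the frame of box between 0.071 and 0.127 m and y of ring_b_mid in the frame of box between -0.05 and 0.05 m and z of ring_b_mid in the frame of box below 0.05 m) or (x of ring_c_mid in the frame of box between 0.071 and 0.127 m and y of ring_c_mid in the frame of box between -0.05 and 0.05 m and z of ring_c_mid in the frame of box below 0.05 m))), for 0.2 s.
2. a second ring lies in the slot ((((x of ring_a_mid in the frame of box between 0.071 and 0.127 m and y of ring_a_mid in the frame of box between -0.05 and 0.05 m and z of ring_a_mid in the frame of box below 0.05 m) and (x of ring_b_mid in the frame of box between 0.071 and 0.127 m and y of ring_b_mid in the frame of box between -0.05 and 0.05 m and z of ring_b_mid in the frame of box below 0.05 m)) or ((x of ring_a_mid in the frame of box between 0.071 and 0.127 m and y of ring_a_mid in the frame of box between -0.05 and 0.05 m and z of ring_a_mid in the frame of box below 0.05 m) and (x of ring_c_mid in the frame of box between 0.071 and 0.127 m and y of ring_c_mid in the frame of box between -0.05 and 0.05 m and z of ring_c_mid in the frame of box below 0.05 m)) or ((x of ring_b_mid in the frame of box between 0.071 and 0.127 m and y of ring_b_mid in the frame of box between -0.05 and 0.05 m and z of ring_b_mid in the frame of box below 0.05 m) and (x of ring_c_mid in the frame of box between 0.071 and 0.127 m and y of ring_c_mid in the frame of box between -0.05 and 0.05 m and z of ring_c_mid in the frame of box below 0.05 m)))), for 0.2 s.
3. the third ring lies in the slot (x of ring_a_mid in the frame of box between 0.071 and 0.127 m and y of ring_a_mid in the frame of box between -0.05 and 0.05 m and z of each of ring_a_mid, ring_b_mid, ring_c_mid in the frame of box below 0.05 m and x of ring_b_mid in the frame of box between 0.071 and 0.127 m and y of ring_b_mid in the frame of box between -0.05 and 0.05 m and x of ring_c_mid in the frame of box between 0.071 and 0.127 m and y of ring_c_mid in the frame of box between -0.05 and 0.05 m), for 0.2 s.
At the end, for the whole second after the job is handed in: all three rings lie at rest inside the drop slot, their centres at least 10 mm below the deck; both hexagon nuts are still on the deck within 20 mm of where they lay (all of step 3 and linear speed of each of ring_a, ring_b, ring_c below 0.02 m/s and distance of each of nut_a_mid, nut_b_mid from where it was at the start of the episode below 0.02 m and z of each of nut_a_mid, nut_b_mid in the frame of box above 0.06 m); the robot touches nothing.
It fails at once if a ring is lifted (its centre more than 14 mm above where it lay) (height (world z) of any of ring_a_mid, ring_b_mid, ring_c_mid above 0.079 m).
It fails at once if a ring is pinched or rammed (more than 25 N between it and the fingers) (contact force between the fingers and ring_a above 25 N or contact force between the fingers and ring_b above 25 N or contact force between the fingers and ring_c above 25 N).
It fails at once if a hexagon nut is moved by more than 20 mm (distance of any of nut_a_mid, nut_b_mid from where it was at the start of the episode above 0.02 m).
It fails at once if a breaker, bottle, jar or screwdriver beside the box is moved by more than 20 mm (distance of any of breaker_a, breaker_b, amber_bottle, small_jar, screwdriver from where it was at the start of the episode above 0.02 m).
It also fails if it takes over 66 s, if anything falls off the work surface, if the arm or the gripper's body presses on something with over 40 N, if the wrist force passes 120 N, or if a joint passes its speed limit or range.

### The arm

A 7-joint arm with a two-finger parallel gripper is mounted at the origin on the work surface. World frame = base frame: x ahead of the robot, y to its left, z up, the work surface at z = 0. Lengths are in m, angles in rad, forces in N, time in s.
With the tool pointing down it reaches from about 0.4 to 0.875 m from the base axis. Payload 19.3 kg.
Tool frame: the origin (TCP) lies between the finger pads; the fingertips stand 11 mm ahead of it and the grasp point (between the pads) lies 8 mm behind it; z points along the fingers, y is the line along which they close (so a half turn about z gives the same grasp; the last joint's range is limited). The gripper opens to 85 mm and grips with 20 to 120 N. Pads are 22 mm wide; open, the fingers measure 114 mm over their backs; the gripper's body (76 mm by 85 mm) begins 54 mm behind the grasp point. The pads swing forward as they close: fully open they stand 13 mm farther back than shut.
Start: joints at [-1.319, 0.521, -0.036, 1.599, 0.021, 1.021, -0.113], TCP at [0.198, 0.593, 0.242] pointing down, gripper open.
Joint ranges: [-2.91, 2.91], [-0.3, 2.13], [-1.5, 1.42], [0.17, 2.43], [-1.26, 4.41], [0.16, 1.93], [-2.52, 2.52]. Speed limits (rad/s): [1.89, 1.89, 2.39, 2.39, 3.01, 3.01, 3.01].

### API

Orientations are given as a rotation vector (axis times angle).
In Python, from station import r gives the robot as it stands.
- The arm moves only by the shell command python3 -m handwheel 'ROWS'. ROWS is JSON, one flat list of numbers, 7 for each row, row after row: the finger opening in m, from 0 to 0.0854, then the shift along the tool's x, y, z in m, then the turn, a rotation vector about the tool's x, y, z in rad. In form: [jaw, dx, dy, dz, rx, ry, rz, jaw, dx, dy, dz, rx, ry, rz, ...]. A call has 1 to 12 rows; each row is the pose to reach, as a shift and turn from the pose commanded when the call began, along the tool's axes at that moment; what a row does not reach only later rows make up. A row lasts 1/10 s, in which the tool goes at most 50 mm and 8.59 degrees, less where a joint would pass 70% of its speed; a pose out of reach is approached as far as the arm can. A call with a gripper value outside its range is refused whole. The fingers move at their own pace and stop on an object; the grip force is fixed at half the most. Time passes only in rows, so rows that repeat a pose let the fingers close. It gives the time, the measured TCP pose, the force, the opening and the grip force at its end, in the units of the state.
- r.state(): the state, without advancing time (a new reading comes with each control period).
- r.capture(name): name is "scene" or "top" or "wrist"; returns (picture, depth): 480x640x3 uint8, blue, green, red; 480x640 float32, m along the optical axis (not along the pixel's ray), 0 where there is no reading.
- r.camera_model(name): a dict with "K" (3x3 intrinsics, pixels), "D" ([k1, k2, p1, p2, k3] as OpenCV has them; the pictures are not rectified), "R" (3x3) and "t" (3): a world point X has camera coordinates R X + t; the wrist camera has in their place "hand_eye" (4x4, takes a point from camera to tool coordinates, whose origin is the TCP and whose axes are the flange's). Camera axes: x right, y down, z forward; pixel columns grow to the right and rows downward; lengths in m; the calibration is good to about 2 mm. A picture is of the moment at which its call begins: read the wrist's pose just before it. camera_model takes no time and is no camera call.
- r.close_job(): hands the job in; it is judged then, once.
Trained networks look in the newest picture that a camera, given by its name, has taken for a name from the list of things; names that differ only in an ending like _2 or _b are one class to them, and where a whole thing is asked for, a point or a joint stands for the part that bears it (a point fixed in the world has none). Each returns a list of dicts, best first, with "score" (0 to 1); they miss things now and then, are a little off and sometimes report something else, mostly with a low value. They report only what shows in the picture. A call takes as long as a camera call.
- r.search_frame(camera, name): "xyz" ([x, y, z] in m, in the coordinates of the camera as it stood for that picture, good to about 4 mm: the middle of the surface that is visible of it).
- r.cut_out(camera, name): "region" (480x640 bool, what is visible of it).
- r.mark_of(camera, name): "xyz" ([x, y, z] in m, in the coordinates of the camera as it stood for that picture, good to about 4 mm: a listed point, or the origin of a listed thing).
The state is a dict: "clock": time; "joint_positions": joint angles; "dq": joint speeds; "tau": joint torques, N m; "tcp_pos": TCP position; "eef_rot": TCP orientation; "force": force on the tool from outside, world axes, zero at the start; "ft_torque": the same for the moment, N m; "width": finger opening in m; "grasp_force": force on a finger pad.
Only numpy, scipy, OpenCV 4.12 (cv2) and the standard library are available. Lean on these libraries where they do the work, as an engineer would, in place of code of your own. Each camera call takes 0.05 s, during which the arm holds its last target. There are 200 camera calls.

## Working session

There is one attempt and no reset: what is moved stays moved. The work goes in short steps, Python scripts to look and compute and a shell command to move; the robot and the scene stay as the last step left them, time stands still between calls to the robot, and variables do not carry over. Pictures are saved under pics/ and viewed, at most 10 in all, crops included, and the job is handed in when it is done.

```bash
mkdir -p pics
cat > h.py <<'E'
import numpy as np, cv2
from station import r
from scipy.spatial.transform import Rotation as Ro
def w(cam,p):
    m=r.camera_model(cam); return np.array(m["R"]).T@(np.array(p)-np.array(m["t"]))
def find(cam,names,f):
    for n in names:
        for d in f(cam,n): print(n,round(d["score"],2),np.round(w(cam,d["xyz"]),4))
E
python3 - <<'E'
from h import *
s=r.state(); print(s)
p,d=r.capture("top"); cv2.imwrite("pics/top0.png",p); 
np.save("top0d.npy",d)
find("top",["box","gate","slot","ring_a_mid","nut_a_mid","breaker_a","amber_bottle","small_jar","screwdriver"],r.mark_of)
print(r.camera_model("top"))
E
```

```text
{'clock': 0.0, 'joint_positions': array([-1.31918151,  0.52199068, -0.03636877,  1.59999047,  0.02119719,
        1.02111748, -0.11282748]), 'dq': array([ 0.00085195,  0.00072225,  0.00055941, -0.00253515,  0.00132788,
       -0.00030298,  0.00148263]), 'tau': array([-2.80307622e-04, -9.27122641e+01,  1.97923020e+00, -3.69951725e+01,
        1.77903834e-02,  8.01951857e-03, -5.43189898e-06]), 'tcp_pos': array([0.19758896, 0.59260388, 0.24174608]), 'eef_rot': array([-5.03312496e-01, -3.10088827e+00,  1.75068469e-03]), 'force': array([ 0.43753846, -0.08472913, -0.12983991]), 'ft_torque': array([0.04109302, 0.01099156, 0.02277685]), 'grasp_force': 0.0, 'width': 0.08546517859005695}
box 0.93 [ 0.539   0.0112 -0.0033]
gate 0.62 [0.4715 0.0039 0.0616]
slot 0.67 [ 0.4397 -0.0034  0.0066]
slot 0.32 [0.6319 0.0811 0.0644]
ring_a_mid 0.42 [ 0.565  -0.0468  0.0651]
nut_a_mid 0.59 [0.553  0.0723 0.0691]
breaker_a 0.83 [0.496  0.375  0.0054]
breaker_a 0.67 [ 0.3919  0.4299 -0.0013]
amber_bottle 0.9 [ 6.102e-01 -4.031e-01  3.000e-04]
amber_bottle 0.25 [ 0.3931  0.431  -0.0007]
small_jar 0.56 [ 0.517  -0.3778  0.0017]
screwdriver 0.91 [ 0.6431  0.4045 -0.0053]
screwdriver 0.75 [ 0.5161 -0.3786  0.0035]
{'K': array([[487.59917049,   0.        , 320.51452429],
       [  0.        , 487.59917049, 241.61099564],
       [  0.        ,   0.        ,   1.        ]]), 'D': array([-0.05315847,  0.        ,  0.        ,  0.        ,  0.        ]), 'R': array([[ 0.07033012, -0.99751263, -0.00471431],
       [-0.97330632, -0.06758686, -0.21933266],
       [ 0.21846848,  0.02001416, -0.97563874]]), 't': array([-0.00806858,  0.56474503,  1.1145121 ])}
```

View picture.

Run:
```python
import cv2
p=cv2.imread("pics/top0.png"); cv2.imwrite("pics/top0c.png",cv2.resize(p[130:400,170:470],(800,720))[:600] if 0 else cv2.resize(p[150:375,170:470],(800,600),interpolation=cv2.INTER_CUBIC))
```

```text
(no output)
```

View pics/top0c.png

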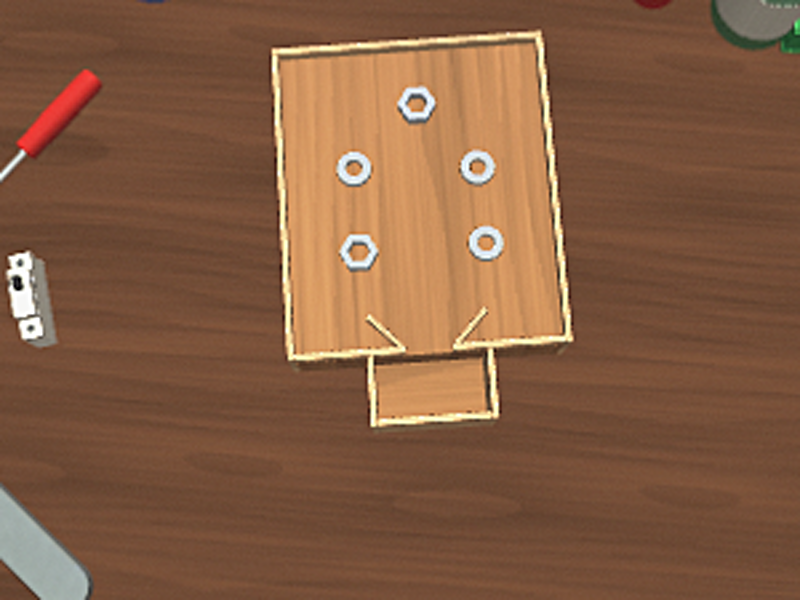

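The crop shows rings at (354,168), (478,167) and (486,242), nuts at (416,103) and (359,251), the gate near (430,347), and rim corners at (273,50), (541,34), (572,340) and (291,358).

```bash
cat >> h.py <<'E'
def px(cam,uv,z):
    m=r.camera_model(cam); n=cv2.undistortPoints(np.float64([[uv]]),m["K"],m["D"])[0,0]
    R=np.array(m["R"]);C=-R.T@np.array(m["t"]); d=R.T@np.array([*n,1]); return C+d*(z-C[2])/d[2]
def crop(uv): return (np.array(uv)+.5)/(800/300)-.5+[170,150]
E
python3 - <<'E'
from h import *
W=lambda uv,z:px("top",crop(uv),z)[:2]
# outer rim corners: box x -221..71, y +-126
c=np.array([W(u,.076) for u in [(273,50),(541,34),(572,340),(291,358)]]); print(c)
b=np.array([[-.221,-.126],[-.221,.126],[.071,.126],[.071,-.126]])
# rigid fit
H=(b-b.mean(0)).T@(c-c.mean(0)); 
U,S,V=np.linalg.svd(H); R=(U@V).T; t=c.mean(0)-R@b.mean(0)
print("det",np.linalg.det(R),"R",R,"t",t,"res",c-(b@R.T+t))
for n,u,z in [("r1",(354,168),.07),("r2",(478,167),.07),("r3",(486,242),.07),("n1",(416,103),.076),("n2",(359,251),.076),("v",(369,317),.076),("v",(486,310),.076),("gl",(403,349),.076),("gr",(455,346),.076)]:
    q=W(u,z); print(n,q,(R.T@(q-t))*1000)
np.savez("box.npz",R=R,t=t)
E
```

```text
[[ 0.73782102  0.16380131]
 [ 0.77068575 -0.08353831]
 [ 0.48586447 -0.12413522]
 [ 0.4527684   0.12144068]]
det 0.9999999999999998 R [[-0.99026711  0.13917991]
 [-0.13917991 -0.99026711]] t [0.53751488 0.00895362] res [[-0.00100622 -0.00068473]
 [-0.00321483  0.00152296]
 [ 0.00112189  0.00156659]
 [ 0.00309916 -0.00240482]]
r1 [0.63117494 0.08016145] [-102.65918209  -57.4791681 ]
r2 [ 0.63992904 -0.03259632] [-95.63445752  55.39953924]
r3 [ 0.57039465 -0.04380514] [-25.21680122  56.82146767]
n1 [0.69521651 0.02787444] [-158.80013728    3.21223394]
n2 [0.55290437 0.06926268] [-23.63352151 -57.58016945]
v [0.49394507 0.05580946] [ 36.62435208 -52.46383064]
v [ 0.5073896  -0.04701364] [37.62159121 51.22970751]
gl [0.46760941 0.02382067] [ 67.15589176 -24.45178651]
gr [ 0.47344039 -0.02162641] [67.70698476 21.36451569]
```

```bash
cat >> h.py <<'E'
B=np.load("box.npz")
def goto(x,y,z,hdg):  # mm in box, TCP z mm, heading deg of tool x in box frame
    s=r.state(); R0=Ro.from_rotvec(s["eef_rot"]); p=np.append(B["R"]@(np.array([x,y])/1e3)+B["t"],z/1e3)
    a=np.arctan2(B["R"][1,0],B["R"][0,0])+np.radians(hdg); c,q=np.cos(a),np.sin(a)
    R1=Ro.from_matrix(np.array([[c,q,0],[q,-c,0],[0,0,-1]]))
    print("d",np.round(R0.inv().apply(p-s["tcp_pos"]),4),"rv",np.round((R0.inv()*R1).as_rotvec(),4))
def where():
    s=r.state(); b=B["R"].T@(s["tcp_pos"][:2]-B["t"])*1e3; X=Ro.from_rotvec(s["eef_rot"]).as_matrix()
    h=B["R"].T@X[:2,0]; print("t",s["clock"],"box",np.round(b,1),"z",s["tcp_pos"][2],"hdg",np.degrees(np.arctan2(h[1],h[0])),"tilt",X[:2,2],"w",s["width"],"F",s["force"])
E
python3 - <<'E'
from h import *
where()
h=-60; u=np.array([np.cos(np.radians(h)),np.sin(np.radians(h))]); a=np.array([-25,57])-u*38; print(a)
goto(*a,130,h)
E
```

```text
t 0.5 box [ 255.2 -625.6] z 0.2422917474574456 hdg -26.44314410070774 tilt [-2.21358117e-06 -1.92306254e-05] w 0.08537440959722734 F [-0.5081505  -0.3075987   0.72985481]
[-44.          89.90896534]
d [-0.5865 -0.5074  0.1123] rv [-0.      0.      0.5857]
```

```bash
python3 -m handwheel '[0.008,-0.5865,-0.5074,0.03,0,0,0.5857,0.008,-0.5865,-0.5074,0.03,0,0,0.5857,0.008,-0.5865,-0.5074,0.03,0,0,0.5857,0.008,-0.5865,-0.5074,0.03,0,0,0.5857,0.008,-0.5865,-0.5074,0.03,0,0,0.5857,0.008,-0.5865,-0.5074,0.03,0,0,0.5857,0.008,-0.5865,-0.5074,0.03,0,0,0.5857,0.008,-0.5865,-0.5074,0.03,0,0,0.5857,0.008,-0.5865,-0.5074,0.03,0,0,0.5857,0.008,-0.5865,-0.5074,0.03,0,0,0.5857,0.008,-0.5865,-0.5074,0.03,0,0,0.5857,0.008,-0.5865,-0.5074,0.03,0,0,0.5857]'
python3 - <<'E'
from h import *
where(); goto(-44,90,130,-60)
E
```

```text
clock: 1.7
tcp_pos: [0.5046, 0.0755, 0.2193]
eef_rot: [1.377, 2.823, 0.001]
force: [0.9, 0.4, 0.1]
width: 0.0083
grasp_force: 0.0
t 1.7 box [ 23.4 -70.5] z 0.21932595991156012 hdg -59.984534636277175 tilt [0.0006206  0.00033482] w 0.00833189856467143 F [0.90692718 0.43301429 0.0592904 ]
d [-0.1727 -0.022   0.0893] rv [0.0007 0.0001 0.0003]
```

```bash
python3 -m handwheel '[0.008,-0.172,-0.022,0.089,0,0,0,0.008,-0.172,-0.022,0.089,0,0,0,0.008,-0.172,-0.022,0.089,0,0,0,0.008,-0.172,-0.022,0.089,0,0,0,0.008,-0.172,-0.022,0.089,0,0,0,0.008,-0.172,-0.022,0.089,0,0,0,0.008,-0.172,-0.022,0.089,0,0,0]'
python3 - <<'E'
from h import *
where(); s=r.state(); p,d=r.capture("wrist"); cv2.imwrite("pics/w1.png",p)
m=r.camera_model("wrist"); H=np.array(m["hand_eye"]); print(H)
for n in ["ring_a_mid","nut_a_mid","gate"]:
    for o in r.mark_of("wrist",n):
        q=Ro.from_rotvec(s["eef_rot"]).apply((H@[*o["xyz"],1])[:3])+s["tcp_pos"]
        print(n,round(o["score"],2),np.round(B["R"].T@(q[:2]-B["t"])*1e3,1),q[2])
goto(-44,90,75,-60)
E
```

```text
clock: 2.4
tcp_pos: [0.5922, -0.0707, 0.1305]
eef_rot: [1.376, 2.824, 0.001]
force: [-0.4, 0.2, -0.6]
width: 0.0079
grasp_force: 0.0
t 2.4 box [-43.1  86.5] z 0.1305008529133024 hdg -59.940551659050854 tilt [0.00027108 0.000541  ] w 0.007931743812476393 F [-0.42285323  0.21247054 -0.60143295]
[[ 2.14020120e-03 -9.64152997e-01 -2.65338309e-01  6.58820822e-02]
 [ 9.99997679e-01  1.99722075e-03  8.08665196e-04 -1.48293208e-03]
 [-2.49737795e-04 -2.65339423e-01  9.64155033e-01 -1.31837338e-01]
 [ 0.00000000e+00  0.00000000e+00  0.00000000e+00  1.00000000e+00]]
ring_a_mid 0.76 [-26.5  62.4] 0.06480960263792547
nut_a_mid 0.4 [-93.3  57.8] 0.0668826664529576
gate 0.35 [-91.1  62.6] 0.06636800276941711
d [-0.0033 -0.0012  0.0558] rv [0.0009 0.0003 0.0015]
```

View pics/w1.png

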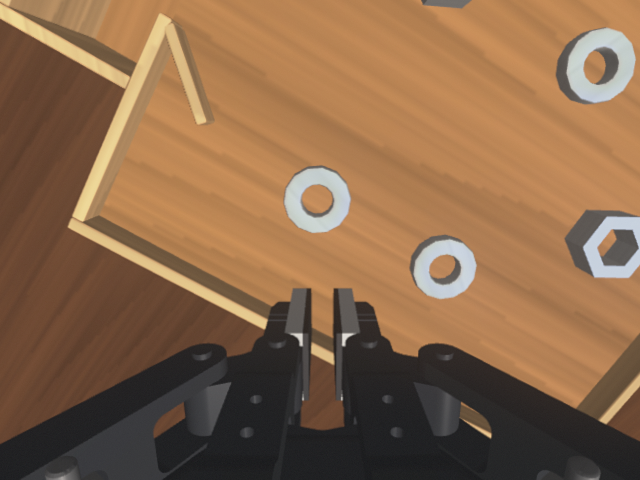

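The wrist view shows the target ring at (317,199), nearly in line with the fork tips at (322,300). The other rings are at (444,267) and (597,66), and the tips together are only about 22 mm wide.

```bash
cat >> h.py <<'E'
def wpx(s,uv,z):
    m=r.camera_model("wrist"); n=cv2.undistortPoints(np.float64([[uv]]),np.array(m["K"]),np.array(m["D"]))[0,0]
    H=np.array(m["hand_eye"]); R=Ro.from_rotvec(s["eef_rot"]).as_matrix(); C=R@H[:3,3]+s["tcp_pos"]; d=R@H[:3,:3]@[*n,1]
    q=C+d*(z-C[2])/d[2]; return np.round(B["R"].T@(q[:2]-B["t"])*1e3,1)
E
python3 - <<'E'
from h import *
s=r.state(); where()
for u,z in [((317,199),.07),((444,267),.07),((597,66),.07),((616,247),.076),((165,19),.076),((208,122),.076),((75,224),.076)]: print(u,wpx(s,u,z))
E
```

```text
t 2.6 box [-43.3  86.5] z 0.13078090049278634 hdg -59.915181256009454 tilt [0.00090995 0.00030682] w 0.007861926859268776 F [-0.30314752 -0.24613441  0.29992505]
(317, 199) [-23.9  60.3]
(444, 267) [-94.5  58.1]
(597, 66) [-100.4  -52.8]
(616, 247) [-157.7    7.6]
(165, 19) [67.9 25.9]
(208, 122) [34.2 53.9]
(75, 224) [ 68.  125.9]
```

```bash
python3 -m handwheel '[0.012,-0.004,-0.002,0.03,0,0,0,0.012,-0.004,-0.002,0.045,0,0,0,0.012,-0.004,-0.002,0.055,0,0,0,0.012,-0.004,-0.002,0.055,0,0,0,0.012,-0.004,-0.002,0.055,0,0,0]' && python3 -m handwheel '[0.012,0.006,0,0,0,0,0,0.012,0.012,0,0,0,0,0,0.012,0.018,0,0,0,0,0,0.012,0.024,0,0,0,0,0,0.012,0.03,0,0,0,0,0,0.012,0.036,0,0,0,0,0,0.012,0.042,0,0,0,0,0,0.012,0.048,0,0,0,0,0,0.012,0.054,0,0,0,0,0,0.012,0.06,0,0,0,0,0,0.012,0.066,0,0,0,0,0,0.012,0.072,0,0,0,0,0]'
python3 - <<'E'
from h import *
where(); s=r.state(); p,d=r.capture("wrist"); cv2.imwrite("pics/w2.png",p)
E
```

```text
clock: 3.1
tcp_pos: [0.5934, -0.076, 0.0755]
eef_rot: [1.377, 2.824, 0.0]
force: [-0.2, 0.2, -0.3]
width: 0.0118
grasp_force: 0.0
clock: 4.3
tcp_pos: [0.5485, -0.019, 0.0751]
eef_rot: [-1.377, -2.824, 0.0]
force: [-0.3, -0.5, 0.5]
width: 0.0121
grasp_force: 0.4
t 4.3 box [-7.  29.2] z 0.07509428673590707 hdg -59.99982249950257 tilt [-4.59612335e-05 -2.35893974e-05] w 0.012137489979670709 F [-0.29856865 -0.49080771  0.52050132]
```

View pics/w2.png

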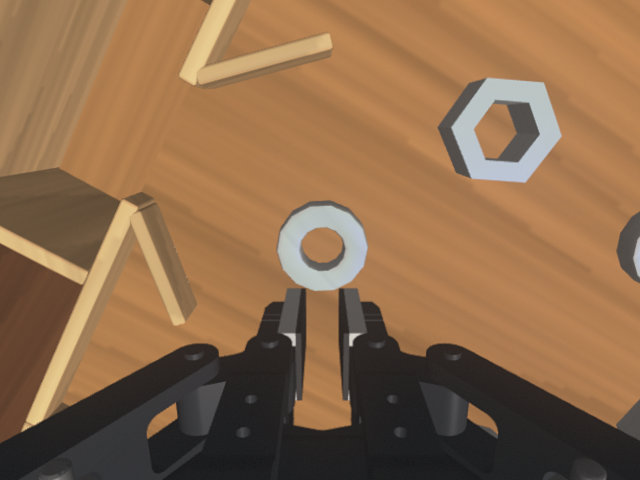

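The ring sits nested in the fork at (322,246), and the gate posts are at about (190,80) and (128,203).

Run:
```python
from h import *
s=r.state(); where()
for u,z in [((322,246),.07),((200,80),.076),((185,78),.076),((131,204),.076),((153,198),.076),((331,40),.076),((183,322),.076),((500,130),.076)]: print(u,wpx(s,u,z))
```

```text
t 4.35 box [-6.7 28.3] z 0.07504810972395422 hdg -59.95831827360826 tilt [-0.00053885  0.0004396 ] w 0.011992277227725218 F [-0.5740629   1.11552085 -0.15858419]
(322, 246) [7.4 6.6]
(200, 80) [ 65.4 -21.1]
(185, 78) [ 69.6 -19.4]
(131, 204) [68.3 23.7]
(153, 198) [62.9 18.4]
(331, 40) [ 37.3 -50. ]
(183, 322) [36.2 53. ]
(500, 130) [-20.2 -54.3]
```

```bash
python3 -m handwheel '[0.012,0.005,0,0,0,0,0,0.012,0.008,0,0,0,0,0,0.012,0.008,0,0,0,0,0,0.012,-0.02,0,0,0,0,0,0.012,-0.03,0,0,0,0,0,0.012,-0.03,0,0,0,0,0]'
python3 - <<'E'
from h import *
where(); goto(-28,1,75,0)
E
```

```text
clock: 4.95
tcp_pos: [0.5678, -0.0445, 0.075]
eef_rot: [1.38, 2.822, -0.001]
force: [-0.5, 0.1, 0.2]
width: 0.0122
grasp_force: 0.0
t 4.95 box [-22.6  57.1] z 0.07503549494016368 hdg -60.11784441211181 tilt [ 0.00036855 -0.000579  ] w 0.012203450899184067 F [-0.48402728  0.09714019  0.18731092]
d [0.046  0.0327 0.    ] rv [-4.0000e-04  6.0000e-04 -1.0493e+00]
```

```bash
python3 -m handwheel '[0.012,0.01,0.01,0,0,0,-0.15,0.012,0.02,0.02,0,0,0,-0.3,0.012,0.03,0.03,0,0,0,-0.45,0.012,0.046,0.033,0,0,0,-0.6,0.012,0.046,0.033,0,0,0,-0.75,0.012,0.046,0.033,0,0,0,-0.9,0.012,0.046,0.033,0,0,0,-1.05,0.012,0.046,0.033,0,0,0,-1.05,0.012,0.046,0.033,0,0,0,-1.05]'
python3 - <<'E'
from h import *
where(); s=r.state(); p,d=r.capture("wrist"); cv2.imwrite("pics/w3.png",p)
E
```

```text
clock: 5.85
tcp_pos: [0.5647, 0.0138, 0.075]
eef_rot: [0.216, -3.134, -0.001]
force: [0.0, 0.1, 0.5]
width: 0.012
grasp_force: 0.0
t 5.85 box [-27.6  -1. ] z 0.07504321497358961 hdg -0.10259342521385914 tilt [-0.0003657   0.00038466] w 0.012042949602809614 F [0.04058965 0.05860177 0.52200617]
```

View pics/w3.png

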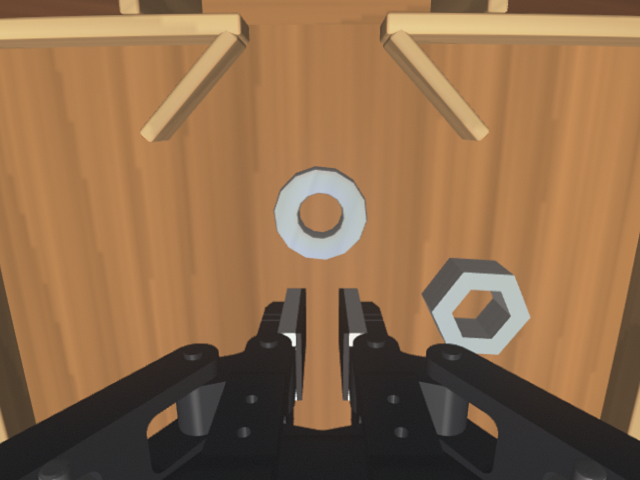

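The ring at (320,213) is aligned with the fork centre (322). The gate centre is at about 315, so I shift the push 2 mm left.

```bash
python3 -m handwheel '[0.012,0.007,0,0,0,0,0,0.012,0.014,0,0,0,0,0,0.012,0.021,0,0,0,0,0,0.012,0.028,-0.001,0,0,0,0,0.012,0.035,-0.001,0,0,0,0,0.012,0.042,-0.002,0,0,0,0,0.012,0.049,-0.002,0,0,0,0,0.012,0.056,-0.002,0,0,0,0,0.012,0.063,-0.002,0,0,0,0,0.012,0.07,-0.002,0,0,0,0,0.012,0.076,-0.002,0,0,0,0,0.012,0.081,-0.002,0,0,0,0]' && python3 -m handwheel '[0.012,0.002,0,0,0,0,0,0.012,0.002,0,0,0,0,0,0.012,-0.03,0,0,0,0,0,0.012,-0.05,0,-0.03,0,0,0,0.012,-0.05,0,-0.055,0,0,0,0.012,-0.05,0,-0.055,0,0,0]'
python3 - <<'E'
from h import *
where(); s=r.state(); p,d=r.capture("wrist"); cv2.imwrite("pics/w4.png",p)
h=-50; u=np.array([np.cos(np.radians(h)),np.sin(np.radians(h))]); a=np.array([-95,57])-u*40; print(a)
goto(*a,130,h)
E
```

```text
clock: 7.1
tcp_pos: [0.4847, 0.0, 0.0752]
eef_rot: [-0.224, 3.134, -0.0]
force: [0.0, 0.5, 0.1]
width: 0.0119
grasp_force: 0.1
clock: 7.7
tcp_pos: [0.5365, 0.0074, 0.1326]
eef_rot: [-0.223, 3.129, 0.0]
force: [-0.6, -0.3, -0.2]
width: 0.0122
grasp_force: 0.0
t 7.7 box [1.2 1.4] z 0.1326376241150774 hdg 0.1547932476998196 tilt [0.00417067 0.00041695] w 0.01224243173783455 F [-0.62984199 -0.30158346 -0.19725868]
[-120.71150439   87.64177772]
d [-0.1227 -0.0866  0.0014] rv [0.0009 0.0022 0.8754]
```

View pics/w4.png

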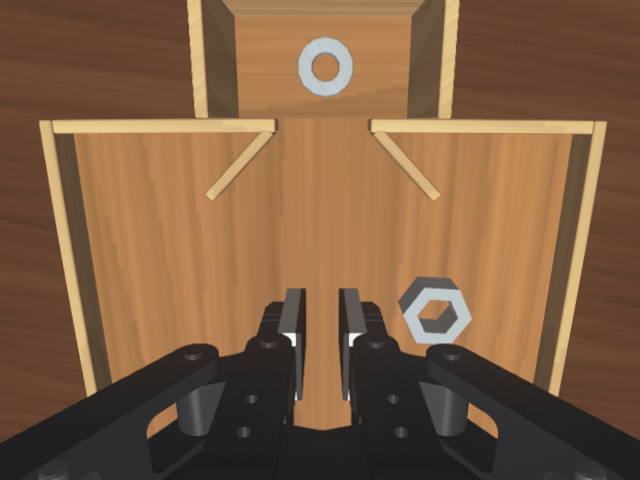

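The first ring lies in the slot at (325,66). Next is the ring at box (-95,57).

```bash
python3 -m handwheel '[0.012,-0.04,-0.03,0,0,0,0.15,0.012,-0.08,-0.06,0,0,0,0.3,0.012,-0.123,-0.087,0,0,0,0.45,0.012,-0.123,-0.087,0,0,0,0.6,0.012,-0.123,-0.087,0,0,0,0.75,0.012,-0.123,-0.087,0,0,0,0.875,0.012,-0.123,-0.087,0,0,0,0.875,0.012,-0.123,-0.087,0,0,0,0.875]'
cat >> h.py <<'E'
def rings(name):
    where(); s=r.state(); p,d=r.capture("wrist"); cv2.imwrite(name,p)
    for o in r.cut_out("wrist","ring_a"):
        y,x=np.nonzero(o["region"]); c,rad=cv2.minEnclosingCircle(np.column_stack([x,y]).astype(np.float32))
        b=wpx(s,c,.069); t=Ro.from_rotvec(s["eef_rot"]).inv().apply(np.append(B["R"]@(b/1e3)+B["t"],.07)-s["tcp_pos"])
        print(round(o["score"],2),np.round(c),round(rad),"box",b,"tool mm",np.round(t*1e3,1))
E
python3 -c "
from h import *
rings('pics/w5.png')"
```

```text
clock: 8.55
tcp_pos: [0.6683, -0.0613, 0.1293]
eef_rot: [-1.119, -2.935, 0.001]
force: [0.0, 0.1, 0.3]
width: 0.0121
grasp_force: 0.0
t 8.55 box [-119.8   87.8] z 0.12930838944746637 hdg -49.732179088909454 tilt [-0.00112707 -0.00033813] w 0.012075957997901215 F [0.04467651 0.10631601 0.30891581]
0.69 [320. 116.] 340 box [-72.5  36.4] tool mm [69.8 -2.8 59.4]
0.68 [508.   5.] 39 box [-103.1  -49.8] tool mm [115.7  76.3  59.3]
```

View pics/w5.png

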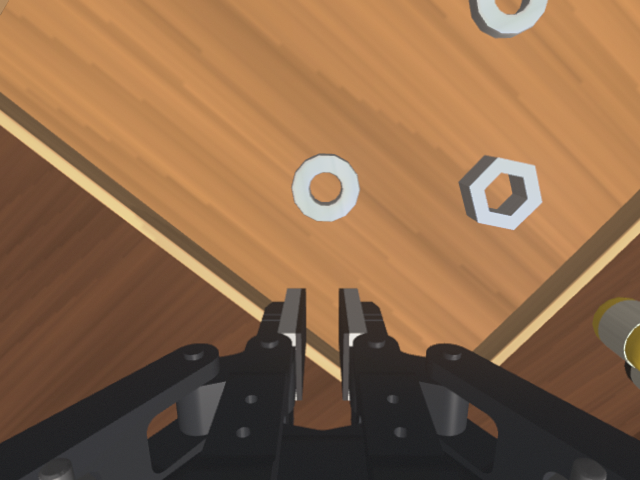

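The ring at (326,187) is about 1 mm right of the fork centre.

```bash
python3 -m handwheel '[0.012,0,0.001,0.03,0,0,0,0.012,0,0.001,0.045,0,0,0,0.012,0,0.001,0.054,0,0,0,0.012,0,0.001,0.054,0,0,0,0.012,0.008,0.001,0.054,0,0,0,0.012,0.015,0.001,0.054,0,0,0,0.012,0.022,0.001,0.054,0,0,0,0.012,0.029,0.001,0.054,0,0,0,0.012,0.036,0.001,0.054,0,0,0,0.012,0.043,0.001,0.054,0,0,0,0.012,0.05,0.001,0.054,0,0,0]' && python3 -m handwheel '[0.012,0.007,0,0,0,0,0,0.012,0.014,0,0,0,0,0,0.012,0.021,0,0,0,0,0,0.012,0.028,0,0,0,0,0,0.012,0.034,0,0,0,0,0,0.012,0.034,0,0,0,0,0]'
python3 -c "
from h import *
rings('pics/w6.png'); s=r.state(); print(wpx(s,(322,246),.07))"
```

```text
clock: 9.75
tcp_pos: [0.6319, -0.0269, 0.0762]
eef_rot: [1.125, 2.933, 0.0]
force: [1.4, -0.5, 0.4]
width: 0.0118
grasp_force: 0.4
clock: 10.35
tcp_pos: [0.6063, -0.0038, 0.0761]
eef_rot: [-1.124, -2.933, -0.0]
force: [0.4, 0.2, 0.3]
width: 0.0117
grasp_force: 0.0
t 10.35 box [-66.4  22.2] z 0.07609038931741664 hdg -49.927834659797504 tilt [-0.00053846  0.00029173] w 0.01167213823446012 F [0.41272295 0.18057616 0.28192436]
0.62 [322. 245.] 46 box [-48.4   3.3] tool mm [26.  -1.6  6.1]
0.6 [543. 216.] 50 box [-100.   -53.5] tool mm [36.3 74.5  6.1]
0.59 [34.  5.] 12 box [68.4  1.7] tool mm [102.4 -90.    6.2]
[-49.1   4.2]
```

View pics/w6.png

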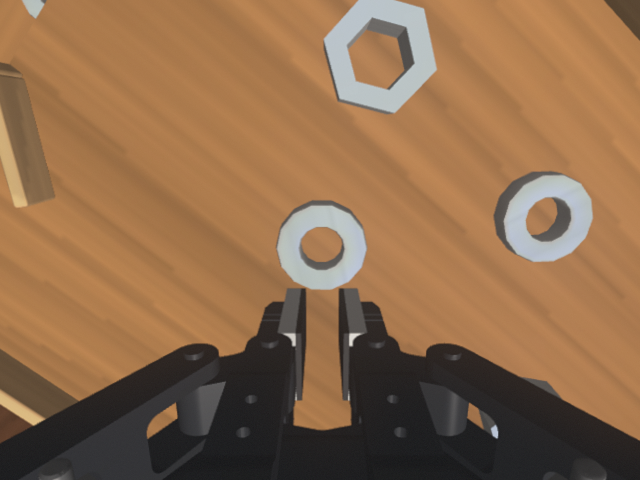

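Nested at (322,245), box about (-49,4). I'll push 3 mm more, then come round behind it.

```bash
python3 -m handwheel '[0.012,0.003,0,0,0,0,0,0.012,0.003,0,0,0,0,0,0.012,-0.02,0,0,0,0,0,0.012,-0.03,0,0,0,0,0,0.012,-0.03,0,0,0,0,0]'
python3 - <<'E'
from h import *
where(); goto(-86,1.3,75,0)
E
```

```text
clock: 10.95
tcp_pos: [0.6298, -0.0259, 0.076]
eef_rot: [1.128, 2.932, -0.001]
force: [-1.0, 0.9, -1.3]
width: 0.0119
grasp_force: 0.0
t 10.95 box [-86.5  47.4] z 0.07595320708534517 hdg -50.07586966625078 tilt [ 0.00039367 -0.00057339] w 0.011884781566537864 F [-0.96309111  0.93325322 -1.3493521 ]
d [0.0357 0.0292 0.0009] rv [-4.00e-04  6.00e-04 -8.74e-01]
```

```bash
python3 -m handwheel '[0.012,0.01,0.01,0,0,0,-0.15,0.012,0.02,0.02,0,0,0,-0.3,0.012,0.03,0.026,0,0,0,-0.45,0.012,0.036,0.029,0.001,0,0,-0.6,0.012,0.036,0.029,0.001,0,0,-0.75,0.012,0.036,0.029,0.001,0,0,-0.874,0.012,0.036,0.029,0.001,0,0,-0.874,0.012,0.036,0.029,0.001,0,0,-0.874]'
python3 -c "
from h import *
rings('pics/w7.png')"
```

```text
clock: 11.75
tcp_pos: [0.6215, 0.0212, 0.075]
eef_rot: [0.216, -3.134, -0.0]
force: [0.7, -0.1, -1.1]
width: 0.012
grasp_force: 0.0
t 11.75 box [-84.9  -0.4] z 0.07503368607591172 hdg -0.11863918655092612 tilt [-0.00034745  0.0002814 ] w 0.012041164672115127 F [ 0.67523155 -0.06825217 -1.08028605]
0.73 [315. 216.] 47 box [-47.    3.5] tool mm [37.9 -4.   5. ]
0.56 [467. 353.] 44 box [-98.9 -52.9] tool mm [-13.9  52.5   5. ]
```

```bash
python3 -m handwheel '[0.012,0.006,-0.002,0,0,0,0,0.012,0.012,-0.002,0,0,0,0,0.012,0.019,-0.002,0,0,0,0,0.012,0.026,-0.002,0,0,0,0,0.012,0.033,-0.002,0,0,0,0,0.012,0.04,-0.002,0,0,0,0,0.012,0.047,-0.002,0,0,0,0,0.012,0.054,-0.002,0,0,0,0,0.012,0.061,-0.002,0,0,0,0,0.012,0.068,-0.002,0,0,0,0,0.012,0.075,-0.002,0,0,0,0,0.012,0.08,-0.002,0,0,0,0]' 
python3 -c "
from h import *
rings('pics/w8.png'); goto(53,1.3,75,0)"
```

```text
clock: 13.05
tcp_pos: [0.5423, 0.0076, 0.0751]
eef_rot: [0.222, -3.134, 0.0]
force: [-0.2, -0.4, -0.5]
width: 0.0125
grasp_force: 0.1
t 13.05 box [-4.6  2. ] z 0.07512357017370574 hdg 0.0990739981482907 tilt [-1.25590533e-04 -3.69438878e-05] w 0.012491245422923555 F [-0.22892881 -0.39631574 -0.54183516]
0.9 [321. 247.] 46 box [22.5  4.1] tool mm [27.1 -2.1  5.1]
0.64 [328.  36.] 40 box [89.6  2.4] tool mm [94.2 -0.3  5.1]
d [0.0576 0.0008 0.0002] rv [-0.0001 -0.0004  0.0017]
```

View pics/w8.png

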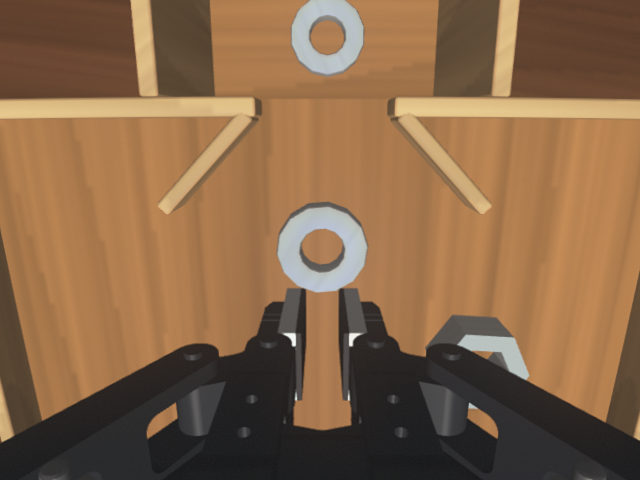

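The ring is nested at (321,247) and the gate centre is at about 325, so I shift +1 mm and push through.

```bash
python3 -m handwheel '[0.012,0.007,0.001,0,0,0,0,0.012,0.014,0.001,0,0,0,0,0.012,0.021,0.001,0,0,0,0,0.012,0.028,0.001,0,0,0,0,0.012,0.035,0.001,0,0,0,0,0.012,0.042,0.001,0,0,0,0,0.012,0.049,0.001,0,0,0,0,0.012,0.055,0.001,0,0,0,0,0.012,0.06,0.001,0,0,0,0,0.012,0.06,0.001,0,0,0,0]' && python3 -m handwheel '[0.012,-0.03,0,0,0,0,0,0.012,-0.06,0,-0.03,0,0,0,0.012,-0.06,0,-0.055,0,0,0,0.012,-0.06,0,-0.055,0,0,0]'
python3 - <<'E'
from h import *
rings('pics/w9.png')
h=53; u=np.array([np.cos(np.radians(h)),np.sin(np.radians(h))]); a=np.array([-101,-55])-u*40; print(a)
goto(*a,130,h)
E
```

```text
clock: 14.15
tcp_pos: [0.4827, 0.0001, 0.0751]
eef_rot: [0.222, -3.133, 0.0]
force: [-0.0, 0.2, -0.1]
width: 0.0118
grasp_force: 0.0
clock: 14.55
tcp_pos: [0.5448, 0.0089, 0.1326]
eef_rot: [-0.221, 3.13, 0.0]
force: [0.1, -0.5, -0.3]
width: 0.0116
grasp_force: 0.0
t 14.55 box [-7.2  1. ] z 0.13264486942126197 hdg 0.09458375856703347 tilt [0.00422015 0.00044057] w 0.011621439022949683 F [ 0.07390424 -0.54463274 -0.30603384]
0.91 [322.  61.] 31 box [87.4  3.3] tool mm [94.9 -2.1 62.2]
0.67 [323.  46.] 29 box [93.5  2.5] tool mm [101.   -1.3  62.2]
0.16 [321. 203.] 303 box [24.3  3.3] tool mm [31.8 -2.2 62.5]
[-125.07260093  -86.9454204 ]
d [-0.12    0.0878  0.0002] rv [-3.000e-04  3.000e-04 -9.233e-01]
```

```bash
python3 -m handwheel '[0.012,-0.04,0.03,0,0,0,-0.15,0.012,-0.08,0.06,0,0,0,-0.3,0.012,-0.12,0.088,0,0,0,-0.45,0.012,-0.12,0.088,0,0,0,-0.6,0.012,-0.12,0.088,0,0,0,-0.75,0.012,-0.12,0.088,0,0,0,-0.923,0.012,-0.12,0.088,0,0,0,-0.923,0.012,-0.12,0.088,0,0,0,-0.923,0.012,-0.12,0.088,0,0,0,-0.923]'
python3 -c "
from h import *
rings('pics/w10.png')"
```

```text
clock: 15.55
tcp_pos: [0.649, 0.1127, 0.1297]
eef_rot: [1.589, -2.709, -0.0]
force: [0.1, 0.7, -0.4]
width: 0.012
grasp_force: 0.0
t 15.55 box [-124.8  -87.2] z 0.12969564915431056 hdg 52.781492595709665 tilt [-0.00056661 -0.00011847] w 0.012043696392940471 F [ 0.12645982  0.69365009 -0.44585798]
0.8 [318. 187.] 35 box [-101.6  -53.2] tool mm [41.1 -2.1 59.7]
0.61 [320.  99.] 334 box [-77.7 -22.4] tool mm [80.1 -1.7 59.7]
0.54 [465.  78.] 45 box [-21.6 -53.6] tool mm [89.2 61.8 59.8]
```

View pics/w10.png

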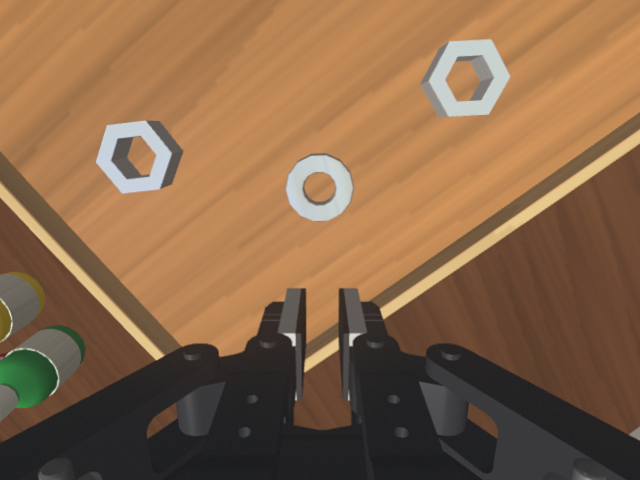

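The ring at (320,187) is aligned. The nuts at (140,157) and (465,78) are clear of the push line.

```bash
python3 -m handwheel '[0.012,0,0,0.03,0,0,0,0.012,0,0,0.045,0,0,0,0.012,0,0,0.0545,0,0,0,0.012,0,0,0.0545,0,0,0,0.012,0.008,0,0.0545,0,0,0,0.012,0.015,0,0.0545,0,0,0,0.012,0.022,0,0.0545,0,0,0,0.012,0.029,0,0.0545,0,0,0,0.012,0.036,0,0.0545,0,0,0,0.012,0.043,0,0.0545,0,0,0,0.012,0.05,0,0.0545,0,0,0]' && python3 -m handwheel '[0.012,0.007,0,0,0,0,0,0.012,0.014,0,0,0,0,0,0.012,0.021,0,0,0,0,0,0.012,0.028,0,0,0,0,0,0.012,0.033,0,0,0,0,0,0.012,0.033,0,0,0,0,0]'
python3 -c "
from h import *
rings('pics/w11.png')"
```

```text
clock: 16.75
tcp_pos: [0.6248, 0.0686, 0.0758]
eef_rot: [-1.594, 2.707, -0.0]
force: [0.6, 1.9, 0.3]
width: 0.012
grasp_force: 0.6
clock: 17.35
tcp_pos: [0.6086, 0.0393, 0.0756]
eef_rot: [1.593, -2.707, 0.0]
force: [0.6, 0.5, -0.1]
width: 0.0119
grasp_force: 0.0
t 17.35 box [-74.6 -20.1] z 0.07556227872597789 hdg 52.94192926294691 tilt [-0.00040128 -0.00050443] w 0.011853648848661372 F [ 0.6236831   0.49069737 -0.09061967]
0.56 [321. 245.] 46 box [-57.9   3.3] tool mm [28.7 -0.8  5.6]
```

```bash
python3 -m handwheel '[0.012,-0.02,0,0,0,0,0,0.012,-0.033,0,0,0,0,0,0.012,-0.033,0,0,0,0,0]'
python3 - <<'E'
from h import *
where(); goto(-98,1.5,75,0)
E
```

```text
clock: 17.75
tcp_pos: [0.6255, 0.0716, 0.0755]
eef_rot: [-1.597, 2.704, 0.001]
force: [-0.5, -0.6, 0.3]
width: 0.0118
grasp_force: 0.0
t 17.75 box [-95.8 -49.8] z 0.07551643763419619 hdg 53.13661919526013 tilt [0.00035324 0.00122951] w 0.011751956349441348 F [-0.53179823 -0.61047312  0.26764052]
d [ 0.0397 -0.0325  0.0005] rv [8.000e-04 1.000e-03 9.274e-01]
```

```bash
python3 -m handwheel '[0.012,0.01,-0.01,0,0,0,0.15,0.012,0.02,-0.02,0,0,0,0.3,0.012,0.03,-0.027,0,0,0,0.45,0.012,0.039,-0.032,0,0,0,0.6,0.012,0.039,-0.032,0,0,0,0.75,0.012,0.039,-0.032,0,0,0,0.927,0.012,0.039,-0.032,0,0,0,0.927,0.012,0.039,-0.032,0,0,0,0.927]'
python3 -c "
from h import *
rings('pics/w12.png')"
```

```text
clock: 18.55
tcp_pos: [0.6339, 0.0195, 0.0755]
eef_rot: [0.221, -3.134, 0.001]
force: [0.5, -0.5, -0.0]
width: 0.0122
grasp_force: 0.0
t 18.55 box [-96.9   3. ] z 0.07554561872781827 hdg 0.06603915815076777 tilt [-0.00021903 -0.00040212] w 0.012242270783681104 F [ 0.49090452 -0.50189948 -0.02363269]
0.61 [329. 212.] 47 box [-57.7   2.5] tool mm [39.2  0.5  5.6]
0.45 [320. 220.] 388 box [-60.2   5.6] tool mm [36.7 -2.6  5.6]
```

Ring at pixel column 329 against fork 322, so +2 mm in y.

```bash
python3 -m handwheel '[0.012,0.006,0.002,0,0,0,0,0.012,0.012,0.002,0,0,0,0,0.012,0.019,0.002,0,0,0,0,0.012,0.026,0.002,0,0,0,0,0.012,0.033,0.002,0,0,0,0,0.012,0.04,0.002,0,0,0,0,0.012,0.047,0.002,0,0,0,0,0.012,0.054,0.002,0,0,0,0,0.012,0.061,0.002,0,0,0,0,0.012,0.068,0.002,0,0,0,0,0.012,0.075,0.002,0,0,0,0,0.012,0.082,0.002,0,0,0,0]' && python3 -m handwheel '[0.012,0.006,0,0,0,0,0,0.012,0.01,0,0,0,0,0,0.012,0.01,0,0,0,0,0]'
python3 -c "
from h import *
rings('pics/w13.png'); goto(53,1.2,75,0)"
```

```text
clock: 19.85
tcp_pos: [0.552, 0.0101, 0.0756]
eef_rot: [-0.216, 3.134, -0.0]
force: [0.7, -0.5, -0.2]
width: 0.0118
grasp_force: 0.1
clock: 20.15
tcp_pos: [0.5422, 0.0087, 0.0756]
eef_rot: [0.216, -3.134, 0.0]
force: [-0.9, 0.9, 0.5]
width: 0.0123
grasp_force: 0.0
t 20.15 box [-4.6  0.9] z 0.0756437810966481 hdg -0.1296656442194528 tilt [-2.65522447e-04 -8.64380380e-05] w 0.01227183410140166 F [-0.92338088  0.85481927  0.48654606]
0.9 [323.  30.] 39 box [91.3  2.3] tool mm [95.9 -1.6  5.7]
0.86 [320.  48.] 42 box [86.1  3.2] tool mm [90.7 -2.5  5.7]
d [ 0.0582 -0.0005  0.0007] rv [-0.      0.0002 -0.0022]
```

Run:
```python
import cv2,numpy as np
for n in (8,13):
    p=cv2.imread(f"pics/w{n}.png"); g=cv2.cvtColor(p,cv2.COLOR_BGR2HSV); m=((g[...,1]<60)&(g[...,2]>150))
    m[287:]=0; m[:150]=0; y,x=np.nonzero(m); print(n,len(x),x.min() if len(x) else 0,x.max() if len(x) else 0,y.min() if len(x) else 0,y.max() if len(x) else 0)
```

```text
8 4248 277 367 207 286
13 4264 277 367 206 286
```

Still nested, exactly as for ring two. Pushing through.

```bash
python3 -m handwheel '[0.012,0.007,0,0,0,0,0,0.012,0.014,0,0,0,0,0,0.012,0.021,0,0,0,0,0,0.012,0.028,0,0,0,0,0,0.012,0.035,0,0,0,0,0,0.012,0.042,0,0,0,0,0,0.012,0.049,0,0,0,0,0,0.012,0.055,0,0,0,0,0,0.012,0.06,0,0,0,0,0,0.012,0.06,0,0,0,0,0]' && python3 -m handwheel '[0.012,-0.03,0,0,0,0,0,0.012,-0.06,0,-0.03,0,0,0,0.012,-0.06,0,-0.065,0,0,0,0.012,-0.06,0,-0.065,0,0,0,0.012,-0.06,0,-0.065,0,0,0]'
python3 -c "
from h import *
rings('pics/w14.png')"
```

```text
clock: 21.25
tcp_pos: [0.4825, 0.0004, 0.0756]
eef_rot: [0.216, -3.134, 0.0]
force: [0.3, -0.6, -0.4]
width: 0.012
grasp_force: 0.0
clock: 21.75
tcp_pos: [0.5429, 0.0088, 0.141]
eef_rot: [-0.216, 3.133, -0.0]
force: [-0.2, -0.4, -0.6]
width: 0.0125
grasp_force: 0.0
t 21.75 box [-5.3  0.9] z 0.14103066459610814 hdg -0.12438395406321347 tilt [1.05439594e-03 4.97252931e-05] w 0.012539540771416002 F [-0.17515395 -0.41870847 -0.59399074]
0.87 [319.  59.] 32 box [91.4  4.1] tool mm [96.8 -3.4 70.9]
0.86 [326.  50.] 26 box [95.2  0.9] tool mm [100.6  -0.2  70.9]
0.73 [320.  74.] 27 box [85.3  3.5] tool mm [90.7 -2.8 70.9]
```

View pics/w14.png

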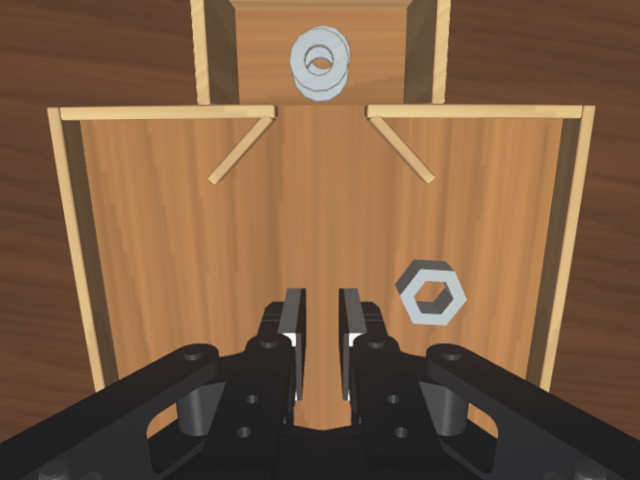

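The three rings are stacked in the slot near (320,62), and the visible nut at (431,293) hasn't moved. I'll let things settle, then hand in.

```bash
python3 -m handwheel '[0.012,0,0,-0.02,0,0,0,0.012,0,0,-0.02,0,0,0,0.012,0,0,-0.02,0,0,0,0.012,0,0,-0.02,0,0,0,0.012,0,0,-0.02,0,0,0]' && python3 -c "
from station import r
print(r.close_job())"
```

```text
clock: 22.35
tcp_pos: [0.5423, 0.0088, 0.1599]
eef_rot: [0.216, -3.133, 0.0]
force: [0.3, 0.7, -0.5]
width: 0.0125
grasp_force: 0.0
the job is handed in; nothing more can be done
None
```

I swept all three rings through the gate one at a time into the drop slot, never touched the nuts or the things around the box, and handed the job in at about 22 s; no verdict came back.

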